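Nest the inverted chamber covers in the parts dish

TASK

The three domed metal covers lie open side up in their tilted cradles. Put them away as one nest in the round black parts dish, still inverted with the open side up: the largest in the dish first, then the middle one cupped inside it, then the smallest inside that, each centred and sitting flat and fully down. Do not knock over or push away the tools, bottles and fittings on the bench.

Things in the scene. Friction and masses are not known exactly. Their poses are not given: they have to be found in the camera images.
- cover_large: largest, shallowest of three domed bare-aluminium covers, inverted, starting leaned 35 deg (mouth towards the robot) in its cradle. Rim 120 mm across, 40 high, wall 3.5, crown 4 thick; outer radius at height: radius 32 at 0, 48 at 12, 57 at 26, 60 at 40. 170 g x 0.7-1.4. Origin: centre of flat crown's underside; +z along its axis out of the open mouth.
- tongue_large (a point): middle of the large cover's tongue, its handle: an upright block on the rim, parallel to the cover's axis, 10 mm thick radially and 20 mm wide, top 24 mm above the rim. This point is at radius 60 mm, direction 0.45 rad from the cover's +x towards +y, 12 mm above the rim. It starts near the leaning cover's high side. Grip 30-40 N.
- cradle_large: fixed cradle of the large cover: dark steel disc tilted 35 deg towards the cradle's -x, with four steel pins, 16 mm high, round the dome, on a plate 85 x 60 mm. Origin on the table. The crown's centre starts at x +18, z 46 mm in this frame; the cover leaves along its own axis. With its cover up to 0.14 m high.
- cover_middle: middle-sized of three domed bare-aluminium covers, inverted, starting leaned 35 deg (mouth towards the robot) in its cradle. Rim 92 mm across, 42 high, wall 3.5, crown 4 thick; outer radius at height: radius 24 at 0, 36 at 12, 43 at 26, 46 at 42. 120 g x 0.7-1.4. Origin: centre of flat crown's underside; +z along its axis out of the open mouth.
- tongue_middle (a point): middle of the middle cover's tongue, its handle: an upright block on the rim, parallel to the cover's axis, 10 mm thick radially and 20 mm wide, top 24 mm above the rim. This point is at radius 46 mm, direction -0.5 rad from the cover's +x towards +y, 12 mm above the rim. It starts near the leaning cover's high side. Grip 30-40 N.
- cradle_middle: fixed cradle of the middle cover: dark steel disc tilted 35 deg towards the cradle's -x, with four steel pins, 16 mm high, round the dome, on a plate 85 x 60 mm. Origin on the table. The crown's centre starts at x +18, z 40 mm in this frame; the cover leaves along its own axis. With its cover up to 0.14 m high.
- cover_small: smallest and, for its width, deepest of three domed bare-aluminium covers, inverted, starting leaned 35 deg (mouth towards the robot) in its cradle. Rim 64 mm across, 46 high, wall 3.5, crown 4 thick; outer radius at height: radius 14 at 0, 24 at 12, 30 at 26, 32 at 46. 80 g x 0.7-1.4. Origin: centre of flat crown's underside; +z along its axis out of the open mouth.
- tongue_small (a point): middle of the small cover's tongue, its handle: an upright block on the rim, parallel to the cover's axis, 10 mm thick radially and 20 mm wide, top 24 mm above the rim. This point is at radius 32 mm, direction 0.2 rad from the cover's +x towards +y, 12 mm above the rim. It starts near the leaning cover's high side. Grip 30-40 N.
- cradle_small: fixed cradle of the small cover: dark steel disc tilted 35 deg towards the cradle's -x, with four steel pins, 22 mm high, round the dome, on a plate 85 x 60 mm. Origin on the table. The crown's centre starts at x +18, z 34 mm in this frame; the cover leaves along its own axis. With its cover up to 0.14 m high.
- dish: fixed shallow black round dish, 112 mm across, 10 high, wall 6; inner floor 4 mm above the table, 100 across. Origin: centre of its underside. The nest is built here: each crown lies flat on the floor of the cover below, 4 mm up, with about 5 mm of play sideways; each rim ends 6 to 8 mm above the one below.
- manifold: fixed upright wood-brown plate with fittings, 22 x 85 mm, 128 mm high, behind the working area. Origin: centre of its underside.
- jar: small amber glass jar, 50 mm across, 75 mm high; a bystander, not to be disturbed. Origin: centre of its underside.
- fitting: brass tube fitting standing up, 26 mm across, 46 mm high; a bystander, not to be disturbed. Origin: centre of its underside.
- clamp: flat steel ring, 42 mm across, 14 mm high; a bystander, not to be disturbed. Origin: centre of its underside.
- driver: screwdriver lying down, about 0.2 m long; a bystander, not to be disturbed. Origin: centre of its underside.
- spanner: open-ended spanner lying down, about 0.2 m long; a bystander, not to be disturbed. Origin: centre of its underside.
- bottle: white plastic bottle, 54 mm across, 150 mm high; a bystander, not to be disturbed. Origin: centre of its underside.
Things that resemble listed ones, but are neither listed nor needed, are in the scene too. Leave any green or orange look-alike of the cover_middle alone.

How it is judged:
On the way, in this order (a step that is already met when the one before it is completed fails the run):
1. the largest cover sits inverted in the dish (horizontal distance between cover_large and dish below 0.012 m and z of cover_large in the frame of dish between 0.001 and 0.008 m and angle between cover_large's own z axis and vertical below 0.12 rad), for 0.2 s.
2. the middle cover sits inside the largest (all of step 1 and horizontal distance between cover_middle and cover_large below 0.01 m and z of cover_middle in the frame of cover_large between 0.001 and 0.008 m and angle between cover_middle's own z axis and vertical below 0.12 rad), for 0.2 s.
3. the smallest cover sits inside the middle one (all of step 2 and horizontal distance between cover_small and cover_middle below 0.01 m and z of cover_small in the frame of cover_middle between 0.001 and 0.008 m and angle between cover_small's own z axis and vertical below 0.12 rad), for 0.2 s.
At the end, for the whole second after the job is handed in: Largest cover down in the dish within 12 mm of its centre; middle cover down on the floor of the largest, smallest on the floor of the middle one, each centred within 10 mm and 4 mm up (-3/+4 mm); all open side up within 0.12 rad of level and at rest (all of step 3 and linear speed of each of cover_large, cover_middle, cover_small below 0.02 m/s and angular speed of each of cover_large, cover_middle, cover_small below 0.2 rad/s); the robot touches nothing.
It fails at once if a bystander is shoved more than 40 mm (distance of any of jar, fitting, clamp, driver, spanner, bottle from where it was at the start of the episode above 0.04 m).
It fails at once if the jar, bottle or fitting is tipped over (angle between any of jar, bottle, fitting's own z axis and vertical above 0.6 rad).
It also fails if it takes over 72 s, if anything falls off the work surface, if the arm or the gripper's body presses on something with over 40 N, if the wrist force passes 120 N, or if a joint passes its speed limit or range.

ROBOT

A 6-joint arm with a two-finger parallel gripper is mounted at the origin on the work surface. World frame = base frame: x ahead of the robot, y to its left, z up, the work surface at z = 0. Lengths are in m, angles in rad, forces in N, time in s.
With the tool pointing down it reaches from about 0.275 to 1 m from the base axis. Payload 8.4 kg.
Tool frame: the origin (TCP) lies on the centre line of the jaws, within the pads' length; the fingertips stand 17 mm ahead of it and the grasp point (between the pads) lies 2 mm behind it (bot.tcp_to_tips is the y of the fingertips in the tool frame, in m); y points along the fingers, z is the direction in which the jaws open and shut, and the axes are right-handed (so a half turn about y gives the same grasp; the last joint's range is limited). The gripper opens to 85 mm and grips with 20 to 120 N. Pads are 22 mm wide; open, the fingers measure 114 mm over their backs; the gripper's body (76 mm by 85 mm) begins 54 mm behind the grasp point. The pads swing forward as they close: fully open they stand 13 mm farther back than shut.
Start: joints at [1.335, 0.353, 1.633, -0, 1.155, -0.002], TCP at [0.145, 0.608, 0.223] pointing down, gripper open.
Joint ranges: [-2.63, 2.63], [-0.92, 2.1], [0.06, 2.66], [-1.3, 4.44], [0, 2.69], [-3.02, 3.02]. Speed limits (rad/s): [2.22, 2.22, 2.79, 3.14, 3.14, 3.14].

INTERFACE

Orientations are given as a unit quaternion [x, y, z, w].
In Python, from workcell import bot, hand, kinematics, get_obs, vision, hand_in gives the robot as it stands. The module is installed in compiled form; this text tells all that it offers. Calls block until the motion is done:
- bot.reach(position, orientation): joint-space move of the TCP to a pose.
- bot.servo_line(position, ori=None, velocity=0.15): straight line of the TCP; ori=None keeps the orientation; velocity is the mean speed in m/s.
- bot.goto_joints(angles): joint-space move.
- hand.move_gripper(opening, strength=None): finger opening in m; strength is the grip in N (None keeps the last); returns when the fingers have stopped.
- bot.dwell(seconds).
- kinematics.solve_ik(position, orientation): joint angles nearest the present ones, or None.
- get_obs(): the state.
- vision.read_camera(name): name is "scene" or "top"; returns a dict with "frame" (400x640x3 uint8, red, green, blue), "intrinsics" (3x3 intrinsics, pixels), "dist" ([k1, k2, p1, p2, k3] as OpenCV has them; the pictures are not rectified), "view" (4x4, takes a point from world to camera coordinates). Camera axes: x right, y down, z forward; pixel columns grow to the right and rows downward; lengths in m; the calibration is good to about 2 mm. A picture is of the moment at which its call begins. There is no depth.
A pose or a line that the arm cannot do raises bot.IKError and nothing moves.
- hand_in(): hands the job in, once; it reports no verdict.
The state is a dict: "time_s": time; "joint_pos": joint angles; "joint_vel": joint speeds; "joint_efforts": joint torques, N m; "position": TCP position; "orientation": TCP orientation; "wrist_force": force on the tool from outside, world axes, zero at the start; "ft_torque": the same for the moment, N m; "gripper_width": finger opening in m.
Only numpy, scipy, OpenCV 4.12 (cv2) and the standard library are available. Lean on these libraries where they do the work, as an engineer would, in place of code of your own. Each camera call takes 0.05 s, during which the arm holds its last target.

## Working session

There is one attempt and no reset: what is moved stays moved. The work goes in short steps, each a Python script; the robot and the scene stay as the last script left them, time stands still between calls to the robot, and variables do not carry over. Pictures are saved under pics/ and viewed, and the job is handed in when it is done.

```bash
mkdir -p pics; python3 - <<'E'
from workcell import *
import cv2,numpy as np
for n in ("scene","top"):
    r=vision.read_camera(n); cv2.imwrite(f"pics/{n}0.png",r["frame"][:,:,::-1])
    np.savez(f"{n}0.npz",frame=r["frame"],K=r["intrinsics"],d=r["dist"],V=r["view"])
    V=np.array(r["view"]);print(n,r["intrinsics"],r["dist"],-V[:3,:3].T@V[:3,3],V[2,:3])
o=get_obs();print({k:np.round(v,3) for k,v in o.items()})
print(bot.tcp_to_tips)
E
```

```text
scene [[380.93570281   0.         318.87893139]
 [  0.         380.93570281 195.03512064]
 [  0.           0.           1.        ]] [-0.03842264  0.          0.          0.          0.        ] [1.21279639 0.50659799 0.77635057] [-0.62533054 -0.465679   -0.62618271]
top [[478.53069711   0.         305.32655057]
 [  0.         478.53069711 204.34061462]
 [  0.           0.           1.        ]] [-0.0691437  0.         0.         0.         0.       ] [0.36373383 0.01240997 1.23096347] [ 1.53567818e-01 -3.57940820e-04 -9.88138046e-01]
{'time_s': np.float64(0.1), 'joint_pos': array([ 1.335,  0.354,  1.634, -0.   ,  1.155, -0.002]), 'joint_vel': array([ 0.   , -0.001, -0.003,  0.001,  0.   , -0.001]), 'joint_efforts': array([ 1.0000e-03, -6.0636e+01, -3.4283e+01, -0.0000e+00,  4.0000e-03,
       -0.0000e+00]), 'position': array([0.145, 0.608, 0.222]), 'orientation': array([ 0.703, -0.082,  0.082, -0.702]), 'wrist_force': array([-0.476,  0.24 , -0.284]), 'ft_torque': array([-0.027, -0.062,  0.058]), 'gripper_width': np.float64(0.085)}
0.017
```

View pics/scene0.png

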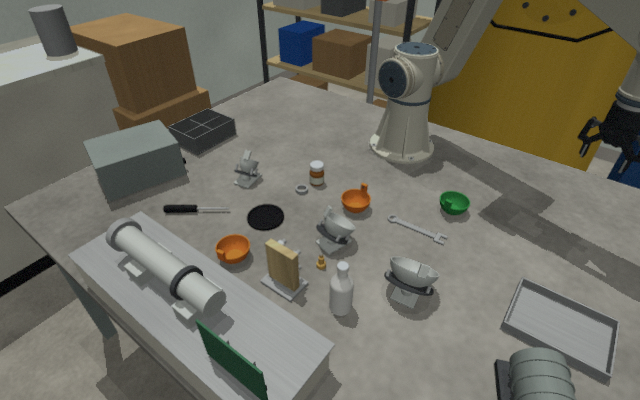

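View pics/top0.png

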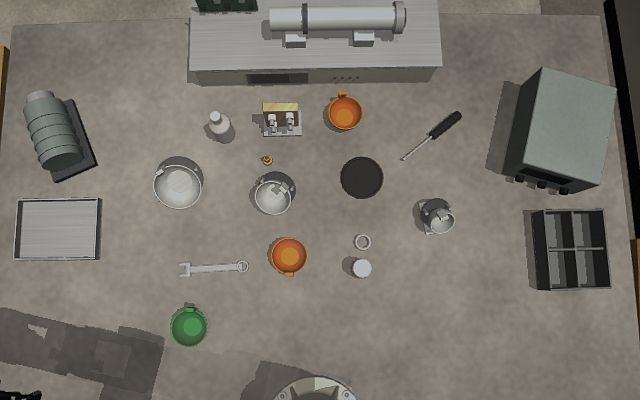

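```bash
python3 - <<'E'
import cv2,numpy as np
T=cv2.imread("pics/top0.png");S=cv2.imread("pics/scene0.png")
def z(im,cx,cy,h=35,k=5): return cv2.resize(im[cy-h:cy+h,cx-h:cx+h],None,fx=260/(2*h),fy=260/(2*h),interpolation=cv2.INTER_CUBIC)
a=np.hstack([z(T,178,185),z(T,274,195),z(T,437,215)])
b=np.hstack([z(S,412,275),z(S,337,228),z(S,247,168)])
cv2.imwrite("pics/crop0.png",np.vstack([a,b]))
E
```

```text
(no output)
```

View pics/crop0.png

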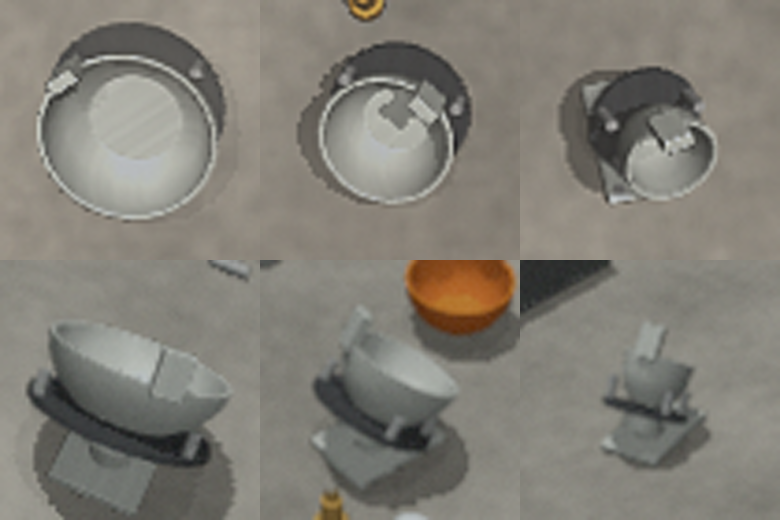

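```bash
cat > zoom.py <<'E'
import cv2,numpy as np
def z(im,cx,cy,h,W=400):
    k=W/(2*h); M=np.array([[k,0,-(cx-h)*k],[0,k,-(cy-h)*k]])
    o=cv2.warpAffine(im,M,(W,W),flags=cv2.INTER_CUBIC)
    for v in range(int(np.ceil((cx-h)/5)*5),int(cx+h)+1,5):
        p=int((v-cx+h)*k); o[:4 if v%10 else 10,p]=(0,0,255)
        if v%10==0: cv2.putText(o,str(v),(p+1,10),0,.33,(0,255,255),1)
    for v in range(int(np.ceil((cy-h)/5)*5),int(cy+h)+1,5):
        p=int((v-cy+h)*k); o[p,:4 if v%10 else 10]=(0,0,255)
        if v%10==0: cv2.putText(o,str(v),(0,p-1),0,.33,(0,255,255),1)
    return o
E
python3 - <<'E'
from zoom import *
T=cv2.imread("pics/top0.png");S=cv2.imread("pics/scene0.png")
for n,t,s,h in (("L",(178,185),(412,275),32),("M",(274,193),(337,228),26),("S",(437,215),(247,168),22)):
    cv2.imwrite(f"pics/z{n}.png",np.hstack([z(T,*t,h),z(S,*s,h)]))
E
```

```text
Traceback (most recent call last):
  File "zoom.py", line 6, in z
    p=int((v-cx+h)*k); o[:4 if v%10 else 10,p]=(0,0,255)
                       ~^^^^^^^^^^^^^^^^^^^^^^
IndexError: index 400 is out of bounds for axis 1 with size 400
```

```bash
sed -i 's/p=int((v-cx+h)\*k)/p=min(W-1,int((v-cx+h)*k))/;s/p=int((v-cy+h)\*k)/p=min(W-1,int((v-cy+h)*k))/' zoom.py
python3 - <<'E'
from zoom import *
T=cv2.imread("pics/top0.png");S=cv2.imread("pics/scene0.png")
for n,t,s,h in (("L",(178,185),(412,275),32),("M",(274,193),(337,228),26),("S",(437,215),(247,168),22)):
    cv2.imwrite(f"pics/z{n}.png",np.hstack([z(T,*t,h),z(S,*s,h)]))
E
```

```text
(no output)
```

View pics/zL.png

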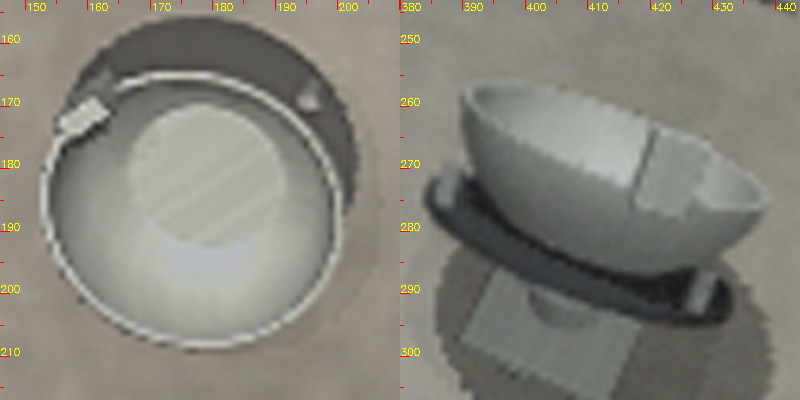

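View pics/zM.png

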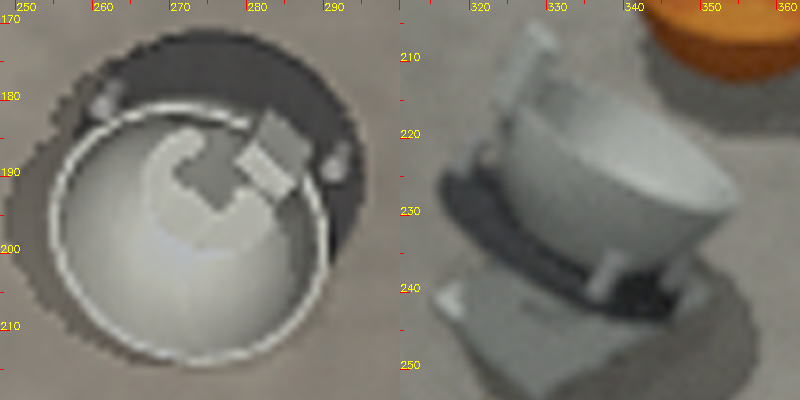

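View pics/zS.png

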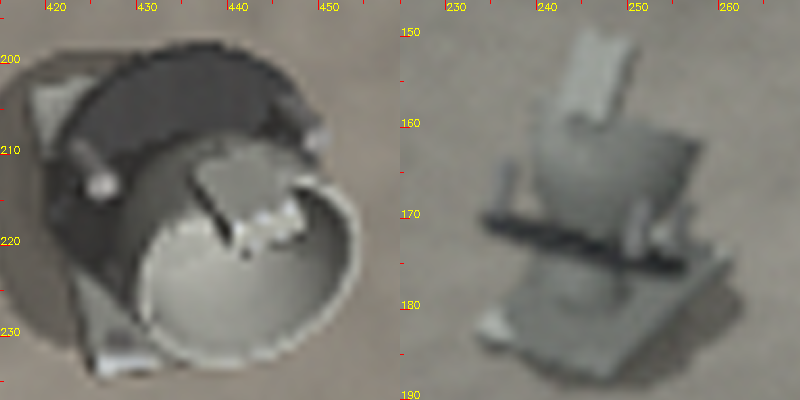

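```bash
cat > cam.py <<'E'
import numpy as np,cv2
from scipy.optimize import least_squares
def load(n): 
    d=np.load(f"{n}.npz"); return d["K"],d["d"],d["V"]
def ray(c,px):
    K,d,V=c; p=cv2.undistortPoints(np.float64(px).reshape(-1,1,2),K,d)[:,0]
    D=np.c_[p,np.ones(len(p))]@V[:3,:3]; return -V[:3,:3].T@V[:3,3],D/np.linalg.norm(D,axis=1)[:,None]
def proj(c,P):
    K,d,V=c; return cv2.projectPoints(np.float64(P).reshape(-1,1,3),cv2.Rodrigues(V[:3,:3])[0],V[:3,3],K,d)[0][:,0]
def onplane(c,px,z):
    o,D=ray(c,px); return o+D*((z-o[2])/D[:,2])[:,None]
def tri(c1,p1,c2,p2):
    o1,d1=ray(c1,p1);o2,d2=ray(c2,p2);d1=d1[0];d2=d2[0]
    s=np.linalg.lstsq(np.c_[d1,-d2],o2-o1,rcond=None)[0]
    a,b=o1+s[0]*d1,o2+s[1]*d2; return (a+b)/2,np.linalg.norm(a-b)
a=np.radians(35)
def axes(psi):
    c,s=np.cos(psi),np.sin(psi); R=np.array([[c,-s,0],[s,c,0],[0,0,1]])
    return R@np.array([[np.cos(a),0,-np.sin(a)],[0,1,0],[np.sin(a),0,np.cos(a)]])  # cols x,y,z
E
cat > meas.py <<'E'
from cam import *
T=load("top0");S=load("scene0")
tg=cv2.imread("pics/top0.png").max(2)
m=(tg<45).astype(np.uint8); n,l,st,ce=cv2.connectedComponentsWithStats(m)
for i in range(1,n):
    if abs(ce[i][0]-361)<15 and abs(ce[i][1]-178)<15 and st[i][4]>300:
        cs,_=cv2.findContours((l==i).astype(np.uint8),0,2); e=cv2.fitEllipse(max(cs,key=len)); 
        print("dish top",st[i],e,onplane(T,[e[0]],.01), onplane(T,[[st[i][0],178],[st[i][0]+st[i][2],178]],.01))
sg=cv2.imread("pics/scene0.png").max(2); n,l,st,ce=cv2.connectedComponentsWithStats((sg<50).astype(np.uint8))
for i in range(1,n):
    if abs(ce[i][0]-266)<15 and abs(ce[i][1]-216)<15 and st[i][4]>200:
        cs,_=cv2.findContours((l==i).astype(np.uint8),0,2); e=cv2.fitEllipse(max(cs,key=len)); print("dish scene",e,onplane(S,[e[0]],.01))
D={}
D['L']=dict(R=.06,H=.04,z=.046,k=6.25,c=(178,185),h=32,th=.45,rt=.065,tt=(158.6,170),ts=(424.8,265.2),
 rim=[(185,71),(250,84),(300,125),(333,170),(344,210),(333,260),(305,305),(260,335),(205,350),(150,342),(100,315),(62,270),(42,220),(42,180),(55,140)])
D['M']=dict(R=.046,H=.042,z=.04,k=400/52,c=(274,193),h=26,th=-.5,rt=.046,tt=(282.6,189.5),ts=(329.2,206.9),
 rim=[(180,100),(225,107),(120,115),(80,145),(55,190),(50,225),(60,270),(85,315),(125,347),(165,363),(205,366),(250,358),(290,332),(320,290),(329,250),(322,205),(310,175)])
D['S']=dict(R=.032,H=.046,z=.034,k=400/44,c=(437,215),h=22,th=.2,rt=.037,tt=(443.8,216.3),ts=(247.9,149.6),
 rim=[(135,285),(140,310),(155,335),(185,360),(225,367),(270,358),(310,335),(340,300),(356,255),(357,220),(345,195),(320,180),(140,260)])
for n,d in D.items():
    px=np.array(d['rim'])/d['k']+np.array(d['c'])-d['h']
    o,dr=ray(T,px); zr=d['z']+d['H']*np.cos(a)
    def f(p,free=False):
        C=np.array([p[0],p[1],zr]);A=axes(p[2]); R=p[3] if free else d['R']
        s=((C-o)@A[:,2])/(dr@A[:,2]); Q=o+dr*s[:,None]; return np.linalg.norm(Q-C,axis=1)-R
    c0=onplane(T,[px.mean(0)],zr)[0]
    for free in (False,True):
        r=least_squares(lambda p:f(p,free),[c0[0],c0[1],0]+([d['R']] if free else []))
        print(n,"rimfit",r.x.round(4),"rms mm",1e3*np.sqrt(np.mean(r.fun**2)))
        if not free: x=r.x
    A=axes(x[2]);C=np.array([x[0],x[1],zr])
    P,g=tri(T,d['tt'],S,d['ts']); q=A.T@(P-C); print("  tongue",P.round(4),"gap",round(g,4),"in cover",q.round(4),"ang",np.arctan2(q[1],q[0]).round(3),"nom",d['th'],"rad",np.hypot(q[0],q[1]).round(4),d['rt'])
    E=C+A@np.array([d['rt']*np.cos(d['th']),d['rt']*np.sin(d['th']),.024])
    print("  nominal proj",proj(T,E).round(1),d['tt'],proj(S,E).round(1),d['ts'], "crown",(C-d['H']*A[:,2]).round(4))
E
python3 meas.py
```

```text
dish scene ((265.0391540527344, 217.0419921875), (25.03331756591797, 35.98479461669922), 83.56974029541016) [[ 0.62887062 -0.12929879  0.01      ]]
L rimfit [0.5918 0.3287 0.0679] rms mm 1.0873529022379105
L rimfit [0.5915 0.3283 0.1927 0.0589] rms mm 0.8114475435925868
  tongue [0.6236 0.3604 0.1276] gap 0.002 in cover [0.0558 0.0295 0.0206] ang 0.487 nom 0.45 rad 0.0631 0.065
  nominal proj [[158.1 169.6]] (158.6, 170) [[424.1 263.7]] (424.8, 265.2) crown [0.6147 0.3302 0.046 ]
M rimfit [ 0.5614  0.0921 -0.2896] rms mm 0.661566950319199
M rimfit [ 0.5613  0.0921 -0.2826  0.0459] rms mm 0.6570635564759324
  tongue [0.5741 0.0655 0.1127] gap 0.0002 in cover [ 0.0382 -0.0219  0.02  ] ang -0.52 nom -0.5 rad 0.044 0.046
  nominal proj [[282.5 189.4]] (282.6, 189.5) [[329.3 205.5]] (329.2, 206.9) crown [0.5844 0.0852 0.04  ]
S rimfit [ 0.4942 -0.3225  0.2894] rms mm 0.7630347080682628
S rimfit [ 0.4938 -0.3225  0.2022  0.0311] rms mm 0.45837834163274876
  tongue [ 0.502  -0.3136  0.1148] gap 0.0027 in cover [0.0329 0.0063 0.0296] ang 0.189 nom 0.2 rad 0.0335 0.037
  nominal proj [[441.8 214.6]] (443.8, 216.3) [[247.  151.2]] (247.9, 149.6) crown [ 0.5195 -0.315   0.034 ]
```

```bash
cat >> meas.py <<'E'
print("---- joint")
pins={'L':[(105,82),(308,97)],'M':[(103,105),(335,163)],'S':[(102,186),(318,137)]}
for n,d in D.items():
    pp=onplane(T,np.array(pins[n])/d['k']+np.array(d['c'])-d['h'],.07); v=pp[1]-pp[0]; 
    py=np.arctan2(v[0],-v[1])
    px=np.array(d['rim'])/d['k']+np.array(d['c'])-d['h']; o,dr=ray(T,px); zr=d['z']+d['H']*np.cos(a)
    def f(p):
        C=np.array([p[0],p[1],zr]);A=axes(p[2])
        s=((C-o)@A[:,2])/(dr@A[:,2]); Q=o+dr*s[:,None]; e=(np.linalg.norm(Q-C,axis=1)-d['R'])*1e3
        E=C+A@np.array([d['rt']*np.cos(d['th']),d['rt']*np.sin(d['th']),.024])
        return np.r_[e,1.5*2*(proj(T,E)[0]-d['tt']),1.5*2*(proj(S,E)[0]-d['ts'])]
    r=least_squares(f,[*onplane(T,[px.mean(0)],zr)[0][:2],0]); C=np.array([r.x[0],r.x[1],zr]);A=axes(r.x[2])
    print(n,r.x.round(4),"pinyaw",py.round(3),"res",r.fun[-4:].round(1)/3,"tongue",(C+A@np.array([d['R']*np.cos(d['th']),d['R']*np.sin(d['th']),.012])).round(4),"crown",(C-d['H']*A[:,2]).round(4))
tg=cv2.imread("pics/top0.png").max(2)
for th in (55,70,80):
  n,l,st,ce=cv2.connectedComponentsWithStats((tg<th).astype(np.uint8)); i=l[178,361]; cs,_=cv2.findContours((l==i).astype(np.uint8),0,1); e=cv2.fitEllipse(max(cs,key=len)); print(th,i,st[i],e,onplane(T,[e[0]],.008), "diam",onplane(T,[[st[i][0],178],[st[i][0]+st[i][2],178]],.01)[:,1])
from zoom import z
cv2.imwrite("pics/zD.png",np.hstack([z(cv2.imread("pics/top0.png"),361,178,28),z(cv2.imread("pics/scene0.png"),266,216,26)]))
E
python3 meas.py | sed -n '/joint/,$p'
```

```text
---- joint
L [0.592  0.3289 0.0783] pinyaw -0.095 res [-0.7        -0.36666667 -0.46666667 -1.36666667] tongue [0.6272 0.3579 0.1196] crown [0.6149 0.3307 0.046 ]
M [ 0.5614  0.0921 -0.2553] pinyaw -0.267 res [-0.3        -0.5         0.06666667 -1.16666667] tongue [0.5812 0.0642 0.1074] crown [0.5847 0.086  0.04  ]
S [ 0.4931 -0.3233  0.3185] pinyaw 0.203 res [-1.83333333 -1.1        -0.63333333  1.33333333] tongue [ 0.5089 -0.3113  0.0995] crown [ 0.5181 -0.315   0.034 ]
55 65 [ 341  157   42   42 1362] ((361.0986022949219, 177.05613708496094), (40.619911193847656, 41.063941955566406), 103.54122161865234) [[ 0.62334862 -0.13491635  0.008     ]] diam [-0.08215826 -0.19182753]
70 99 [ 340  157   43   42 1408] ((361.181396484375, 177.27227783203125), (41.19690704345703, 41.739105224609375), 119.14462280273438) [[ 0.62276864 -0.13511215  0.008     ]] diam [-0.07955164 -0.19182753]
80 110 [ 340  157   43   42 1426] ((361.1665344238281, 177.35220336914062), (41.39633560180664, 42.04296875), 116.93407440185547) [[ 0.62255619 -0.13506561  0.008     ]] diam [-0.07955164 -0.19182753]
```

View pics/zD.png

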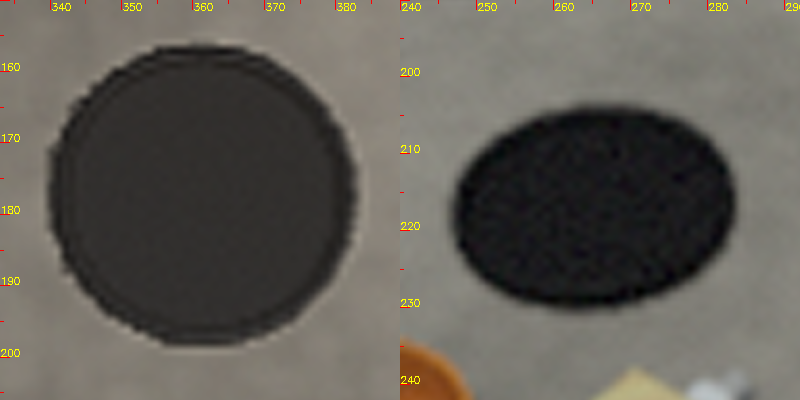

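```bash
cat > plan.py <<'E'
import numpy as np
from scipy.spatial.transform import Rotation as Ro
from cam import axes
from workcell import *
CV={'L':dict(R=.06,H=.04,C=[.592,.3287,.046+.04*.81915],psi=.09,th=.45),
    'M':dict(R=.046,H=.042,C=[.5614,.0921,.04+.042*.81915],psi=-.26,th=-.5),
    'S':dict(R=.032,H=.046,C=[.494,-.3225,.034+.046*.81915],psi=.23,th=.2)}
DISH=np.array([.6235,-.134])
GH=.017   # grasp point above rim
def frame(u,rad,flip):
    y=-u; z=rad*flip; x=np.cross(y,z); return np.c_[x,y,z]
def grasp(n,flip,off=0,gh=GH):
    c=CV[n]; A=axes(c['psi']); rad=A@[np.cos(c['th']),np.sin(c['th']),0]; u=A[:,2]
    g=np.array(c['C'])+rad*c['R']+u*(gh+off)
    return g-.002*u, Ro.from_matrix(frame(u,rad,flip)).as_quat()  # TCP is 2mm ahead of the grasp point
def place(n,phi,xy,zbase,flip,gh=GH):
    c=CV[n]; rad=np.array([np.cos(phi),np.sin(phi),0]); u=np.array([0,0,1.])
    g=np.array([xy[0],xy[1],zbase+c['H']+gh])+rad*c['R']
    return g-.002*u, Ro.from_matrix(frame(u,rad,flip)).as_quat()
E
python3 - <<'E'
from plan import *
ZB={'L':.004,'M':.008,'S':.012}
for n,phis in (('L',(-.2,.2)),('M',(-1.1,-1.4)),('S',(.6,.9))):
  for f in (1,-1):
    print(n,f,[None if (q:=kinematics.solve_ik(*grasp(n,f,o))) is None else np.round(q,2) for o in (.09,0,.1)][:2], grasp(n,f)[0].round(3))
    for phi in phis:
        print("   place",phi,[None if (q:=kinematics.solve_ik(*place(n,phi,DISH,ZB[n]+o,f))) is None else np.round(q,2) for o in (.2,0)])
E
```

```text
L 1 [array([ 0.73,  0.28,  1.98, -0.78,  0.51,  0.81]), array([ 0.67,  0.44,  1.93, -0.96,  0.4 ,  0.97])] [0.625 0.358 0.122]
   place -0.2 [array([-0.21,  0.44,  1.42, -0.  ,  1.28, -0.01]), array([-0.21,  0.63,  1.58, -0.  ,  0.93, -0.01])]
   place 0.2 [array([-0.18,  0.43,  1.44, -0.  ,  1.28, -0.38]), array([-0.18,  0.63,  1.59, -0.  ,  0.93, -0.38])]
L -1 [array([ 0.73,  0.28,  1.98, -0.78,  0.51, -2.33]), array([ 0.67,  0.44,  1.93, -0.96,  0.4 , -2.18])] [0.625 0.358 0.122]
   place -0.2 [None, None]
   place 0.2 [array([-0.18,  0.43,  1.44, -0.  ,  1.28,  2.76]), array([-0.18,  0.63,  1.59, -0.  ,  0.93,  2.76])]
M 1 [array([ 0.36,  0.09,  2.26, -0.92,  0.44,  1.9 ]), None] [0.579 0.064 0.11 ]
   place -1.1 [array([-0.27,  0.39,  1.49, -0.  ,  1.27,  0.83]), array([-0.27,  0.59,  1.65, -0.  ,  0.91,  0.83])]
   place -1.4 [array([-0.28,  0.37,  1.52, -0.  ,  1.26,  1.12]), array([-0.28,  0.57,  1.68, -0.  ,  0.89,  1.12])]
M -1 [array([ 0.36,  0.09,  2.26, -0.92,  0.44, -1.24]), None] [0.579 0.064 0.11 ]
   place -1.1 [array([-0.27,  0.39,  1.49, -0.  ,  1.27, -2.31]), arra
[... 188 characters left out ...]
,  2.09,  0.87,  0.77, -2.02]), array([-0.86,  0.4 ,  2.09,  1.06,  0.62, -2.16])] [ 0.509 -0.312  0.102]
   place 0.6 [array([-0.18,  0.37,  1.5 , -0.  ,  1.28, -0.78]), array([-0.18,  0.57,  1.66, -0.  ,  0.91, -0.78])]
   place 0.9 [array([-0.17,  0.36,  1.52, -0.  ,  1.27, -1.07]), array([-0.17,  0.56,  1.68, -0.  ,  0.9 , -1.07])]
S -1 [array([-0.96,  0.24,  2.09,  0.87,  0.77,  1.12]), array([-0.86,  0.4 ,  2.09,  1.06,  0.62,  0.98])] [ 0.509 -0.312  0.102]
   place 0.6 [array([-0.18,  0.37,  1.5 , -0.  ,  1.28,  2.36]), array([-0.18,  0.57,  1.66, -0.  ,  0.91,  2.36])]
   place 0.9 [array([-0.17,  0.36,  1.52, -0.  ,  1.27,  2.07]), array([-0.17,  0.56,  1.68, -0.  ,  0.9 ,  2.07])]
```

```bash
python3 - <<'E'
from plan import *
import cv2
bot.reach(*grasp('L',1,.075)); print(get_obs()["time_s"])
hand.move_gripper(.04,35)
p,q=grasp('L',1); bot.servo_line(p,q,velocity=.1)
o=get_obs();print(o["time_s"],o["position"],p,o["wrist_force"],o["gripper_width"])
from zoom import z
a=vision.read_camera("top")["frame"][:,:,::-1];b=vision.read_camera("scene")["frame"][:,:,::-1]
cv2.imwrite("pics/L1.png",np.hstack([z(a,170,185,40),z(b,412,262,40)]))
E
```

```text
1.9
3.3083 [0.62515014 0.3579285  0.12227888] [0.6251626  0.35789671 0.1220418 ] [0.54372968 1.23807311 0.41064044] 0.0399450989435738
```

View pics/L1.png

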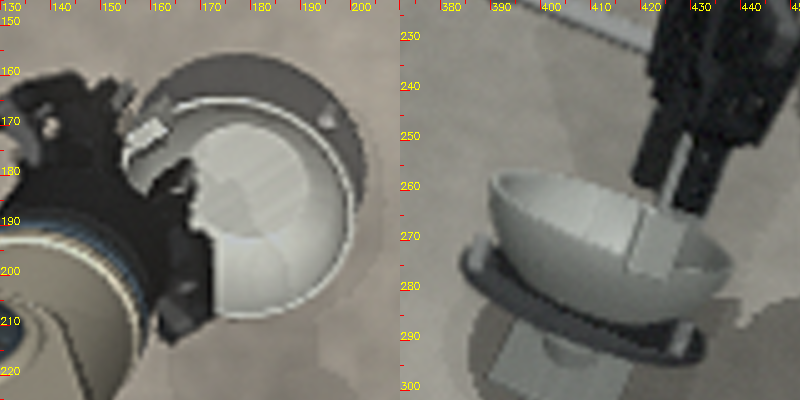

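```bash
python3 - <<'E'
from plan import *
from cam import *
o=get_obs();p=o["position"];R=Ro.from_quat(o["orientation"]).as_matrix()
T=load("top0");S=load("scene0")
print(R.round(2))
for nm,v in dict(tcp=[0,0,0],tipO=[0,.017,.02],tipI=[0,.017,-.02],tipOback=[0,.01,.034]).items():
    P=p+R@v; print(nm,P.round(3),proj(T,P).round(1),proj(S,P).round(1))
g,_=grasp('L',1,gh=.024+.002); print("tongue top",g.round(3),proj(T,g),proj(S,g))
g,_=grasp('L',1,gh=.002); print("tongue base",g.round(3),proj(T,g),proj(S,g))
E
```

```text
[[ 0.44  0.57  0.7 ]
 [-0.86  0.05  0.5 ]
 [ 0.25 -0.82  0.52]]
tcp [0.625 0.358 0.123] [[159.8 170. ]] [[422.7 266.6]]
tipO [0.649 0.369 0.119] [[156.1 160.8]] [[422.3 276.6]]
tipI [0.621 0.349 0.098] [[166.4 173.8]] [[417.9 270.6]]
tipOback [0.655 0.376 0.132] [[151.8 157.2]] [[425.1 275.9]]
tongue top [0.62  0.357 0.129] [[159.16480662 171.43322826]] [[423.8996327  263.04523884]]
tongue base [0.634 0.359 0.11 ] [[161.29683314 167.70146474]] [[420.24461297 272.90793375]]
```

```bash
python3 - <<'E'
from workcell import *
import cv2
from zoom import *
for n in("top","scene"):
    cv2.imwrite(f"pics/{n}1.png",vision.read_camera(n)["frame"][:,:,::-1])
T=cv2.imread("pics/top1.png");S=cv2.imread("pics/scene1.png")
cv2.imwrite("pics/L1b.png",np.hstack([z(T,158,172,20),z(S,428,262,20)]))
E
```

```text
(no output)
```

View pics/L1b.png

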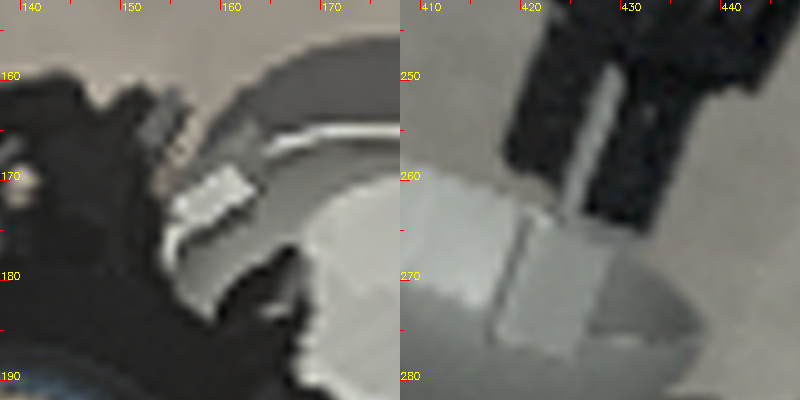

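```bash
python3 - <<'E'
from plan import *
from cam import *
o=get_obs();p=o["position"];R=Ro.from_quat(o["orientation"]).as_matrix()
T=load("top0");S=load("scene0")
print("J",proj(S,p).round(1),[ (k,(proj(S,p+R@(np.eye(3)[i]*.02))-proj(S,p)).round(1)) for i,k in enumerate("xyz")])
print("T",proj(T,p).round(1),[ (k,(proj(T,p+R@(np.eye(3)[i]*.02))-proj(T,p)).round(1)) for i,k in enumerate("xyz")])
E
```

```text
J [[422.7 266.6]] [('x', array([[-8.4, -2.6]])), ('y', array([[-3. ,  8.2]])), ('z', array([[2.3, 2.9]]))]
T [[159.8 170. ]] [('x', array([[ 6.7, -4.2]])), ('y', array([[ 1.8, -3.1]])), ('z', array([[-5.3, -6.6]]))]
```

View pics/scene1.png

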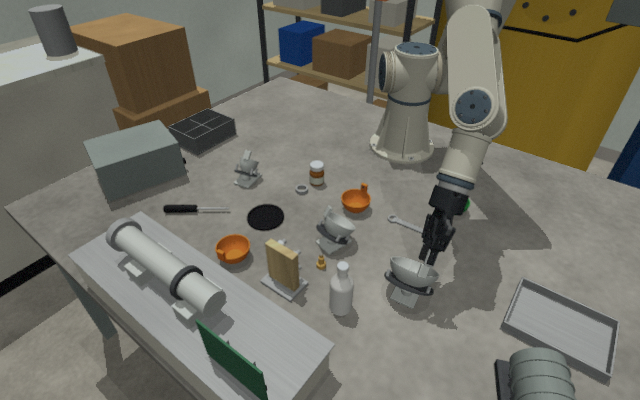

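View pics/top1.png

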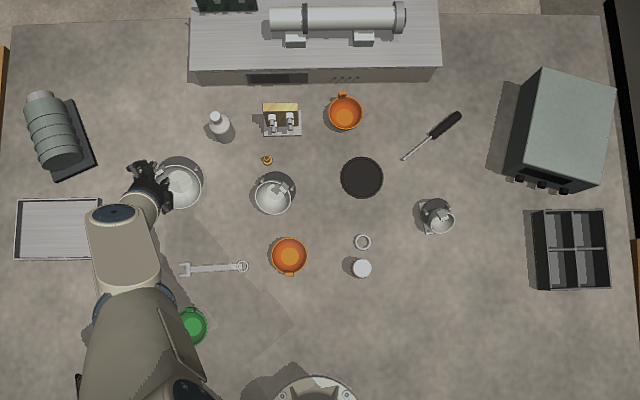

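```bash
python3 - <<'E'
from plan import *
hand.move_gripper(.004,30)
o=get_obs();print(o["time_s"],o["wrist_force"],o["ft_torque"],o["gripper_width"])
import cv2
from zoom import *
for n in("top","scene"):
    cv2.imwrite(f"pics/{n}2.png",vision.read_camera(n)["frame"][:,:,::-1])
T=cv2.imread("pics/top2.png");S=cv2.imread("pics/scene2.png")
cv2.imwrite("pics/L2b.png",np.hstack([z(T,158,172,20),z(S,428,262,20)]))
E
```

```text
3.9417 [ 0.52121458 -0.91180661  0.87735691] [-0.04847737  0.2302511   0.04061076] 0.004084919585091936
```

View pics/L2b.png

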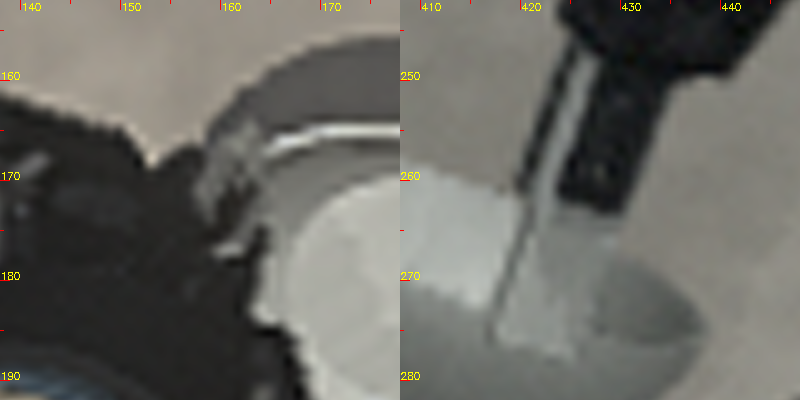

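```bash
python3 - <<'E'
from plan import *
from cam import *
bot.servo_line(*grasp('L',1,.08),velocity=.15)
o=get_obs();p=o["position"];R=Ro.from_quat(o["orientation"]).as_matrix();print(o["time_s"],p)
Tc=load("top0");Sc=load("scene0")
from zoom import *
im=[]
for n,c in(("top",Tc),("scene",Sc)):
    f=vision.read_camera(n)["frame"][:,:,::-1].copy(); cv2.imwrite(f"pics/{n}3.png",f)
    a=proj(c,p)[0];b=proj(c,p+R@[0,.017,0])[0];print(n,a,b)
    cc=a.round().astype(int); k=10; g=z(f,*cc,20)
    for q,col in((a,(0,255,255)),(b,(0,0,255))): cv2.circle(g,tuple(((q-cc+20)*k).astype(int)),4,col,1)
    im.append(g)
cv2.imwrite("pics/L3b.png",np.hstack(im))
E
```

```text
4.725 [0.57955466 0.35378005 0.18733133]
top [152.39953351 183.33418269] [154.09649491 180.35332614]
scene [434.80577558 233.4996767 ] [432.16974992 240.661599  ]
```

View pics/L3b.png

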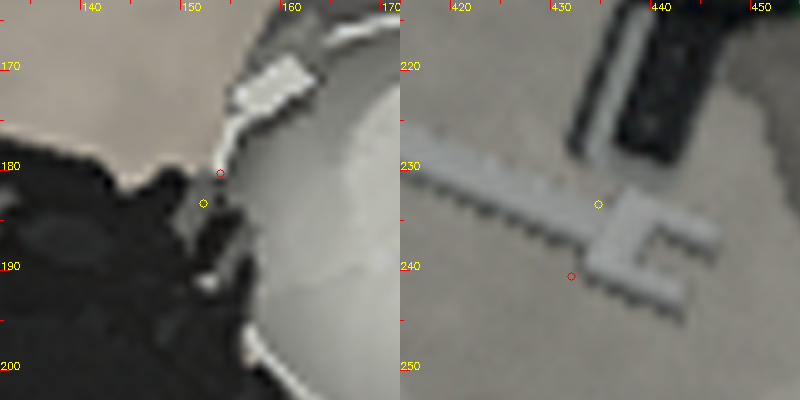

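```bash
python3 - <<'E'
from plan import *
from cam import *
o=get_obs();p=o["position"];R=Ro.from_quat(o["orientation"]).as_matrix()
T=load("top0");S=load("scene0")
for a in ((152.5,190.5),(154,186),(151,184),(157,186)):
    for b in ((437,230.5),(441,232)):
        P,g=tri(T,a,S,b); print(a,b,P.round(3),g.round(4),"tool",(R.T@(P-p)).round(4))
print(proj(T,p+R@[0,-.01,0]),proj(S,p+R@[0,-.01,0]))
E
python3 - <<'E'
import cv2,numpy as np
a=cv2.imread("pics/top3.png")[140:230,110:200];b=cv2.imread("pics/scene3.png")[160:250,390:480]
f=lambda x:cv2.resize(cv2.convertScaleAbs(x,alpha=1.0,beta=0),(400,400),interpolation=cv2.INTER_NEAREST)
g=lambda x:np.uint8(255*(x/255.)**.5)
cv2.imwrite("pics/L3c.png",g(np.hstack([f(a),f(b)])))
E
```

```text
(152.5, 190.5) (437, 230.5) [0.564 0.353 0.184] 0.0011 tool [-0.0073 -0.007  -0.012 ]
(152.5, 190.5) (441, 232) [0.563 0.358 0.182] 0.0074 tool [-0.0127 -0.0052 -0.0115]
(154, 186) (437, 230.5) [0.572 0.352 0.19 ] 0.0058 tool [-0.0013 -0.0069 -0.0045]
(154, 186) (441, 232) [0.571 0.357 0.187] 0.0142 tool [-0.0065 -0.0051 -0.004 ]
(151, 184) (437, 230.5) [0.576 0.355 0.195] 0.0015 tool [-0.0008 -0.0085  0.0028]
(151, 184) (441, 232) [0.575 0.36  0.192] 0.0098 tool [-0.006  -0.0067  0.0033]
(157, 186) (437, 230.5) [0.571 0.349 0.187] 0.0118 tool [ 0.0005 -0.0055 -0.0078]
(157, 186) (441, 232) [0.57  0.354 0.185] 0.0203 tool [-0.0047 -0.0038 -0.0072]
[[151.62109226 185.20677011]] [[436.17186748 229.46520338]]
```

View pics/L3c.png

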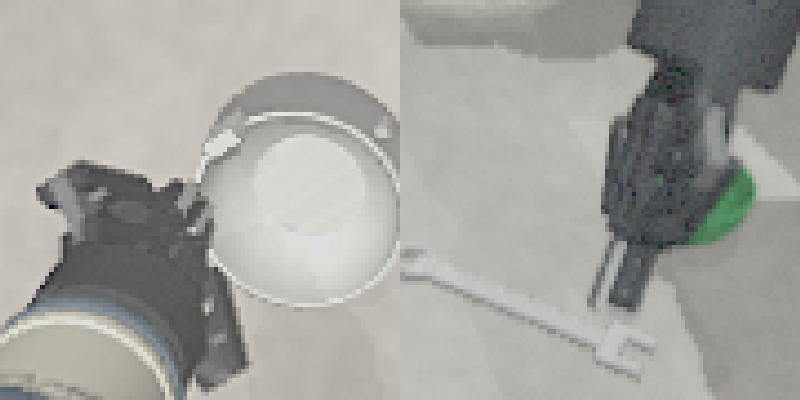

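```bash
python3 - <<'E'
from plan import *
hand.move_gripper(.04,30)
for off in (-.012,-.018):
    bot.servo_line(*grasp('L',1,off),velocity=.1)
    o=get_obs();print(off,o["time_s"],o["wrist_force"].round(2),o["gripper_width"])
hand.move_gripper(.004,30)
o=get_obs();print(o["time_s"],o["wrist_force"].round(2),o["ft_torque"].round(2),o["gripper_width"])
import cv2
from zoom import *
for n in("top","scene"):
    cv2.imwrite(f"pics/{n}4.png",vision.read_camera(n)["frame"][:,:,::-1])
T=cv2.imread("pics/top4.png");S=cv2.imread("pics/scene4.png")
cv2.imwrite("pics/L4b.png",np.hstack([z(T,158,172,20),z(S,428,262,20)]))
E
```

```text
-0.012 6.325 [-0.11  0.68  0.61] 0.04000654475203672
-0.018 6.575 [-0.33 -0.43  0.52] 0.03994868560116599
6.95 [-1.24 -0.32  3.05] [-0.16  0.43 -0.03] 0.008782039380642323
```

View pics/L4b.png

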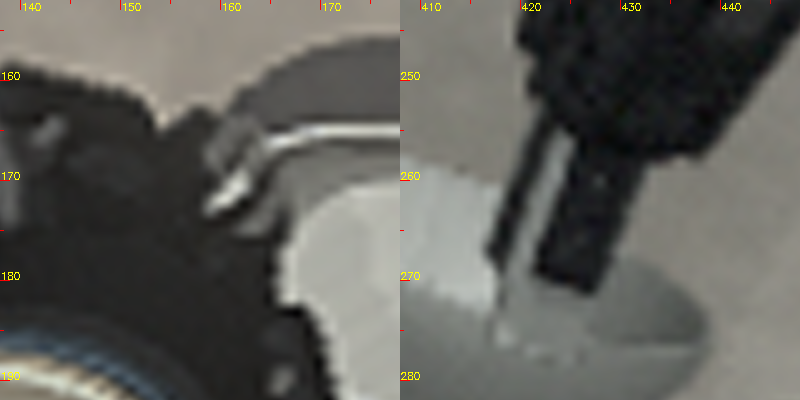

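```bash
python3 - <<'E'
from plan import *
hand.move_gripper(.03,30)
for off in (-.022,-.025):
    bot.servo_line(*grasp('L',1,off),velocity=.05)
    o=get_obs();print(off,o["time_s"],o["wrist_force"].round(2),o["gripper_width"])
hand.move_gripper(.004,35)
o=get_obs();print(o["time_s"],o["wrist_force"].round(2),o["ft_torque"].round(2),o["gripper_width"])
p,q=grasp('L',1,-.025+.07); bot.servo_line(p,q,velocity=.1)
o=get_obs();print(o["time_s"],o["wrist_force"].round(2),o["ft_torque"].round(2),o["gripper_width"])
import cv2
from zoom import *
for n in("top","scene"):
    cv2.imwrite(f"pics/{n}5.png",vision.read_camera(n)["frame"][:,:,::-1])
T=cv2.imread("pics/top5.png");S=cv2.imread("pics/scene5.png")
cv2.imwrite("pics/L5b.png",np.hstack([z(T,170,190,40),z(S,428,250,40)]))
E
```

```text
-0.022 7.6333 [ 0.68 -0.14 -0.87] 0.02993656493998802
-0.025 7.8833 [-0.21 -0.49 -0.75] 0.029864344640077655
8.1917 [-1.61 -0.03  0.27] [-0.06  0.46 -0.03] 0.00932956713767786
9.0417 [-0.19 -0.   -1.3 ] [-0.01  0.37 -0.02] 0.009026326433753925
```

View pics/L5b.png

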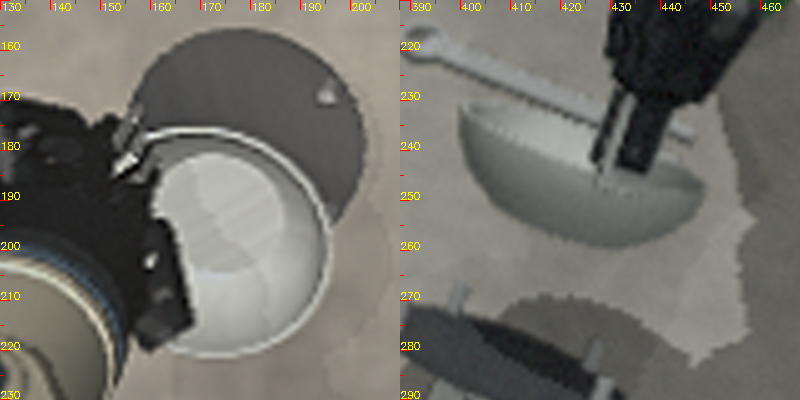

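```bash
python3 - <<'E'
from plan import *
from cam import *
p,q=grasp('L',1,-.025+.07); p=p+[0,0,.1]; bot.servo_line(p,q,velocity=.2)
G=-.008
bot.reach(*place('L',.2,DISH,.004+.13,1,gh=G))
o=get_obs();print(o["time_s"],o["wrist_force"].round(2),o["ft_torque"].round(2),o["gripper_width"],o["position"])
Tc=load("top0");Sc=load("scene0")
from zoom import *
P=np.array([*DISH,.134+.04]);print(proj(Tc,P),proj(Sc,P))
for n in("top","scene"):
    cv2.imwrite(f"pics/{n}6.png",vision.read_camera(n)["frame"][:,:,::-1])
T=cv2.imread("pics/top6.png");S=cv2.imread("pics/scene6.png")
cv2.imwrite("pics/L6b.png",np.hstack([z(T,*proj(Tc,P)[0].astype(int),40),z(S,*proj(Sc,P)[0].astype(int),40)]))
E
```

```text
11.5917 [-0.33  0.02 -1.79] [ 0.07 -0.05 -0.05] 0.009186364343620235 [ 0.68237729 -0.12098284  0.16406921]
[[368.92123857 161.66129242]] [[259.96450311 170.85510041]]
```

View pics/L6b.png

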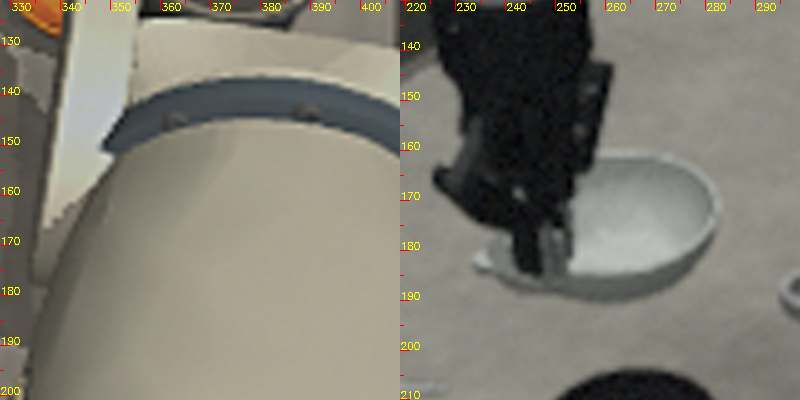

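```bash
python3 - <<'E'
from plan import *
from cam import *
from zoom import *
Sc=load("scene0"); t=np.linspace(0,2*np.pi,90)
S=cv2.imread("pics/scene6.png"); C=(258,172);h=30;k=600/60
g=z(S,*C,h,600)
for zz,r,col in((.174,.06,(0,0,255)),(.134,.032,(0,255,0))):
    P=np.c_[DISH[0]+r*np.cos(t),DISH[1]+r*np.sin(t),0*t+zz]
    for q in proj(Sc,P): cv2.circle(g,tuple(((q-C+h)*k).astype(int)),2,col,-1)
cv2.imwrite("pics/L6c.png",g)
E
```

```text
(no output)
```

View pics/L6c.png

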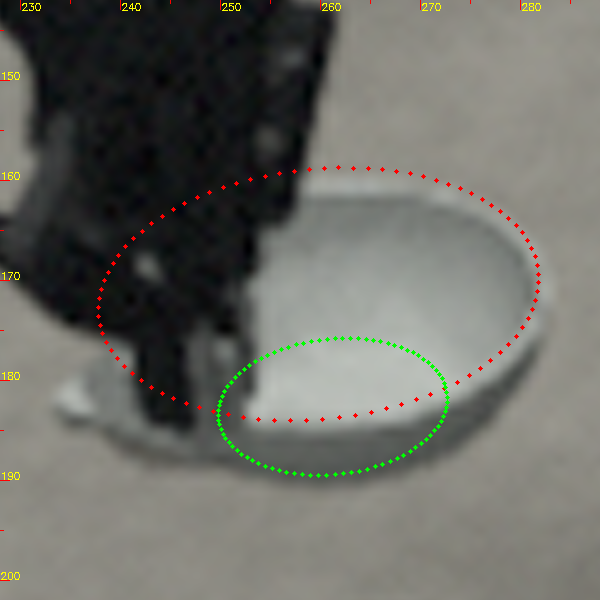

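```bash
python3 - <<'E'
from plan import *
G=-.008
bot.servo_line(*place('L',.2,DISH,.004+.012,1,gh=G),velocity=.12)
f0=get_obs()["wrist_force"]
for h in (.006,.004,.002,.001,0,-.001,-.002,-.003,-.004):
    bot.servo_line(*place('L',.2,DISH,.004+h,1,gh=G),velocity=.04)
    o=get_obs();df=o["wrist_force"]-f0;print(h,o["time_s"],df.round(2),o["ft_torque"].round(2),o["position"][2].round(4))
    if df[2]>3: break
E
```

```text
0.006 13.125 [-0.92 -0.67  1.44] [ 0.04 -0.1  -0.03] 0.04
0.004 13.375 [-0.43  0.06 -0.27] [-0.04 -0.09 -0.03] 0.0379
0.002 13.625 [ 0.61 -0.04  6.16] [-0.    0.12  0.01] 0.0366
```

```bash
python3 - <<'E'
from plan import *
from cam import *
from zoom import *
G=-.008
bot.servo_line(*place('L',.2,DISH,.004+.001,1,gh=G),velocity=.04)
o=get_obs();print(o["wrist_force"].round(2))
hand.move_gripper(.03,35)
o=get_obs();print(o["time_s"],o["wrist_force"].round(2))
bot.servo_line(*place('L',.2,DISH,.004+.08,1,gh=G),velocity=.15)
# move to M pre grasp side: clear view
p,q=place('L',.2,DISH,.004+.16,1,gh=G)
p=p*[.6,1,1]+[0,.35,0.1]
bot.reach(p,q); print(get_obs()["time_s"])
for n in("top","scene"):
    cv2.imwrite(f"pics/{n}7.png",vision.read_camera(n)["frame"][:,:,::-1])
T=cv2.imread("pics/top7.png");S=cv2.imread("pics/scene7.png")
cv2.imwrite("pics/L7b.png",np.hstack([z(T,361,176,28),z(S,266,212,28)]))
E
```

```text
[-1.09  2.41  9.71]
14.2083 [ 0.85  0.06 -0.11]
16.6333
```

View pics/L7b.png

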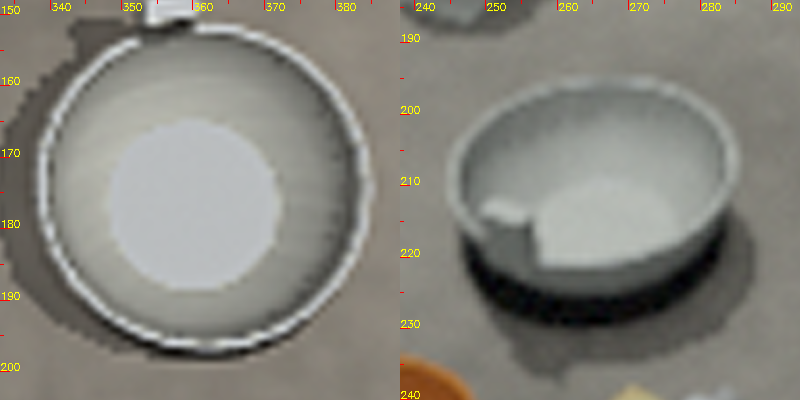

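View pics/top7.png

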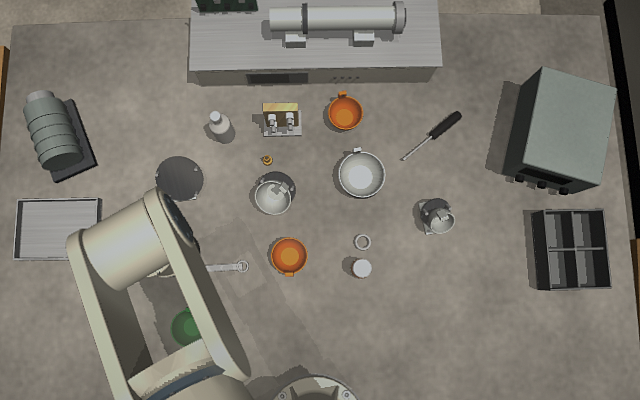

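```bash
cat >> plan.py <<'E'
def graspd(n,flip,off,d,gh=0.):
    """like grasp, tool turned by d about the radial (jaw) axis through the tongue point; off= grasp pt above rim along axis"""
    c=CV[n]; A=axes(c['psi']); rad=A@[np.cos(c['th']),np.sin(c['th']),0]; u=A[:,2]
    u2=Ro.from_rotvec(rad*d).apply(u)
    piv=np.array(c['C'])+rad*c['R']+u*.012
    return piv+u2*(off-.012-.002), Ro.from_matrix(frame(u2,rad,flip)).as_quat()
E
python3 - <<'E'
from plan import *
from cam import *
T=load("top0");print(onplane(T,[[361.85,174.2]],.044),onplane(T,[[360.3,176.7]],.008))
for f in(1,-1):
  for d in np.arange(-.6,.61,.15):
    r=[]
    for off in(.09,.05,.02,0,-.008):
        q=kinematics.solve_ik(*graspd('M',f,off,d)); r.append(None if q is None else np.round(q,2).tolist())
    print(f,d.round(2),r[0],r[-1],[x is not None for x in r])
E
```

```text
[[ 0.62307451 -0.13275591  0.044     ]] [[ 0.62433341 -0.13286146  0.008     ]]
1 -0.6 [0.51, 0.45, 1.76, -0.61, 1.19, 1.74] [0.42, 0.55, 1.83, -0.69, 1.02, 1.79] [True, True, True, True, True]
1 -0.45 [0.49, 0.35, 1.89, -0.65, 1.02, 1.76] [0.4, 0.48, 1.93, -0.76, 0.84, 1.83] [True, True, True, True, True]
1 -0.3 [0.47, 0.26, 2.02, -0.71, 0.83, 1.79] [0.37, 0.42, 2.03, -0.87, 0.65, 1.91] [True, True, True, True, True]
1 -0.15 [0.42, 0.18, 2.14, -0.81, 0.62, 1.85] [0.33, 0.38, 2.13, -1.06, 0.47, 2.06] [True, True, True, True, True]
1 0.0 [0.35, 0.13, 2.26, -0.98, 0.41, 1.96] None [True, True, False, False, False]
1 0.15 None [0.2, 0.36, 2.3, 3.83, 0.25, -2.96] [False, True, False, True, True]
1 0.3 [0.1, 0.12, 2.46, 3.11, 0.24, -2.33] [0.1, 0.4, 2.36, 3.13, 0.41, -2.35] [True, True, True, True, True]
1 0.45 [-0.08, 0.21, 2.53, 2.63, 0.54, -2.02] [-0.0, 0.46, 2.41, 2.81, 0.64, -2.15] [True, True, True, True, True]
1 0.6 [-0.27, 0.36, 2.57, 2.42, 0.86, -2.04] [-0.11, 0.56, 2.43, 2.62, 0.89, -2.11] [True, True, True, True, True]
-1 -0.6 [0.51, 0.45, 1.76, -0.61, 1.19, -1.41] [0.42, 0.55,
[... 209 characters left out ...]
0.83, -1.35] [0.37, 0.42, 2.03, -0.87, 0.65, -1.23] [True, True, True, True, True]
-1 -0.15 [0.42, 0.18, 2.14, -0.81, 0.62, -1.3] [0.33, 0.38, 2.13, -1.06, 0.47, -1.08] [True, True, True, True, True]
-1 0.0 [0.35, 0.13, 2.26, -0.98, 0.41, -1.18] None [True, True, False, False, False]
-1 0.15 None [0.2, 0.36, 2.3, 3.83, 0.25, 0.18] [False, True, True, True, True]
-1 0.3 [0.1, 0.12, 2.46, 3.11, 0.24, 0.81] [0.1, 0.4, 2.36, 3.13, 0.41, 0.79] [True, True, True, True, True]
-1 0.45 [-0.08, 0.21, 2.53, 2.63, 0.54, 1.12] [-0.0, 0.46, 2.41, 2.81, 0.64, 0.99] [True, True, True, True, True]
-1 0.6 [-0.27, 0.36, 2.57, 2.42, 0.86, 1.1] [-0.11, 0.56, 2.43, 2.62, 0.89, 1.03] [True, True, True, True, True]
```

```bash
cat >> plan.py <<'E'
def tool_in_cover(n,flip,off,d):
    p,q=graspd(n,flip,off,d); A=axes(CV[n]['psi']); crown=np.array(CV[n]['C'])-CV[n]['H']*A[:,2]
    return A.T@(p-crown), A.T@Ro.from_quat(q).as_matrix()
def cpose(n,tic,xyz,phi):
    """tool pose which puts the crown of cover n at xyz, upright, tongue at azimuth phi"""
    W=Ro.from_euler('z',phi-CV[n]['th']).as_matrix()
    return np.array(xyz)+W@tic[0], Ro.from_matrix(W@tic[1]).as_quat()
def obs(tag):
    o=get_obs();print(tag,round(float(o["time_s"]),2),"F",o["wrist_force"].round(2),"M",o["ft_torque"].round(2),"w",round(float(o["gripper_width"]),4),"z",o["position"][2].round(4)); return o
E
python3 - <<'E'
from plan import *
tic=tool_in_cover('M',1,-.007,-.2)
for phi in(-1.0,-1.2,-1.4):
    print([None if (q:=kinematics.solve_ik(*cpose('M',tic,[.6237,-.1328,z],phi))) is None else np.round(q,2).tolist() for z in(.16,.008)])
p,q=graspd('M',1,.07,-.2); obs("start")
hand.move_gripper(.03,35)
bot.reach(p,q); obs("pre")
bot.servo_line(*graspd('M',1,.01,-.2),velocity=.1); obs("near")
bot.servo_line(*graspd('M',1,-.007,-.2),velocity=.06); obs("at")
import cv2
from zoom import *
for n in("top","scene"):
    cv2.imwrite(f"pics/{n}8.png",vision.read_camera(n)["frame"][:,:,::-1])
T=cv2.imread("pics/top8.png");S=cv2.imread("pics/scene8.png")
cv2.imwrite("pics/M8b.png",np.hstack([z(T,280,190,28),z(S,330,215,28)]))
E
```

```text
[[-0.19, 0.53, 1.45, -0.14, 1.32, 0.85], [-0.19, 0.69, 1.54, -0.16, 1.07, 0.89]]
[[-0.22, 0.53, 1.45, -0.11, 1.34, 1.02], [-0.22, 0.69, 1.54, -0.12, 1.09, 1.05]]
[[-0.24, 0.52, 1.45, -0.08, 1.35, 1.19], [-0.24, 0.69, 1.54, -0.09, 1.1, 1.21]]
start 16.73 F [-0.88 -0.54  0.5 ] M [ 0.04 -0.02 -0.05] w 0.03 z 0.2936
pre 18.33 F [-0.06 -0.33  0.72] M [ 0.16  0.2  -0.04] w 0.0297 z 0.1558
near 19.08 F [-0.37  0.52  0.83] M [ 0.15  0.17 -0.05] w 0.0302 z 0.1041
at 19.52 F [ 0.1  -0.09  0.7 ] M [ 0.16  0.16 -0.03] w 0.03 z 0.089
```

View pics/M8b.png

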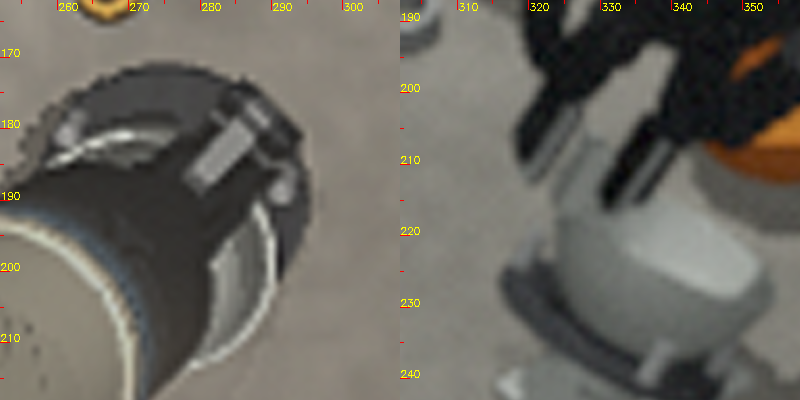

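```bash
python3 - <<'E'
from plan import *
hand.move_gripper(.004,35); obs("closed")
p,q=graspd('M',1,-.007,-.2); u=axes(CV['M']['psi'])[:,2]
bot.servo_line(p+u*.07,q,velocity=.1); obs("lift")
bot.servo_line(p+u*.07+[0,0,.07],q,velocity=.2)
tic=tool_in_cover('M',1,-.007,-.2)
bot.reach(*cpose('M',tic,[.6237,-.1328,.13],-1.2)); obs("above")
from cam import *
from zoom import *
Sc=load("scene0");Tc=load("top0")
S=vision.read_camera("scene")["frame"][:,:,::-1].copy();cv2.imwrite("pics/scene9.png",S)
Tp=vision.read_camera("top")["frame"][:,:,::-1].copy();cv2.imwrite("pics/top9.png",Tp)
t=np.linspace(0,2*np.pi,90); C=(262,185);h=40;k=10
g=z(S,*C,h,600);k=600/80
for zz,r,col in((.172,.046,(0,0,255)),(.13,.024,(0,255,0)),(.044,.06,(255,0,0))):
    P=np.c_[.6237+r*np.cos(t),-.1328+r*np.sin(t),0*t+zz]
    for q in proj(Sc,P): cv2.circle(g,tuple(((q-C+h)*k).astype(int)),1,col,-1)
cv2.imwrite("pics/M9c.png",g)
E
```

```text
closed 19.93 F [-4.    1.7   4.54] M [0.4  0.71 0.02] w 0.0094 z 0.0895
lift 20.77 F [ 0.65 -0.21 -1.78] M [0.16 0.28 0.03] w 0.0087 z 0.1465
above 22.34 F [ 0.07  0.49 -1.25] M [ 0.02 -0.2  -0.03] w 0.0092 z 0.1625
```

View pics/M9c.png

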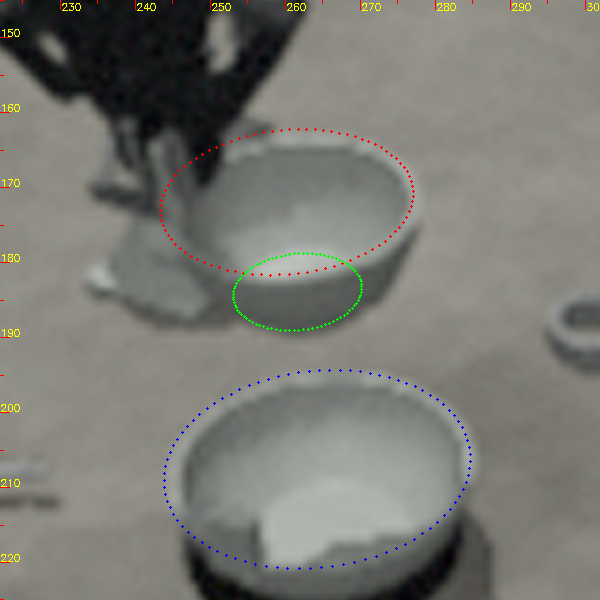

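```bash
python3 - <<'E'
from plan import *
tic=tool_in_cover('M',1,-.007,-.2); X=[.6237,-.1328]
bot.servo_line(*cpose('M',tic,[*X,.008+.014],-1.2),velocity=.12)
f0=get_obs()["wrist_force"]
for h in (.008,.006,.004,.003,.002,.001,0,-.001,-.002,-.003):
    bot.servo_line(*cpose('M',tic,[*X,.008+h],-1.2),velocity=.04)
    o=obs(h); df=o["wrist_force"]-f0
    if df[2]>5: break
E
```

```text
0.008 23.79 F [ 0.41 -0.07 -1.1 ] M [-0.06 -0.17  0.01] w 0.0095 z 0.0494
0.006 24.04 F [ 0.45  0.38 -1.04] M [-0.02 -0.18 -0.01] w 0.009 z 0.0473
0.004 24.29 F [ 0.7   0.4  -2.05] M [-0.04 -0.16 -0.03] w 0.0093 z 0.0453
0.003 24.54 F [-0.18 -0.22 -1.32] M [-0.05 -0.17 -0.  ] w 0.0093 z 0.0443
0.002 24.79 F [-0.05 -1.04  2.11] M [-0.08 -0.03  0.02] w 0.0092 z 0.0437
0.001 25.04 F [-1.35 -1.05  8.01] M [-0.04  0.45  0.06] w 0.0091 z 0.0435
```

```bash
python3 - <<'E'
from plan import *
tic=tool_in_cover('M',1,-.007,-.2); X=[.6237,-.1328]
hand.move_gripper(.028,35); obs("open")
p,q=cpose('M',tic,[*X,.009],-1.2)
bot.servo_line(p+[0,0,.12],q,velocity=.15)
for f in(1,-1):
  for d in(-.2,0,.2): print(f,d,[None if (s:=kinematics.solve_ik(*graspd('S',f,o,d))) is None else np.round(s,2).tolist() for o in (.08,-.007)])
bot.reach(*graspd('S',1,.12,0)); obs("pre S")
from zoom import *
for n in("top","scene"):
    cv2.imwrite(f"pics/{n}10.png",vision.read_camera(n)["frame"][:,:,::-1])
T=cv2.imread("pics/top10.png");S=cv2.imread("pics/scene10.png")
cv2.imwrite("pics/M10b.png",np.hstack([z(T,361,176,28),z(S,266,210,28)]))
E
```

```text
open 25.36 F [-0.55 -0.1  -0.84] M [ 0.06 -0.06  0.  ] w 0.0282 z 0.0422
1 -0.2 [[-0.86, 0.22, 2.26, 1.27, 0.47, -2.35], [-0.77, 0.41, 2.21, 1.65, 0.41, -2.67]]
1 0 [[-0.93, 0.29, 2.09, 0.92, 0.72, -2.06], [-0.83, 0.44, 2.08, 1.11, 0.59, -2.21]]
1 0.2 [[-0.96, 0.39, 1.92, 0.76, 0.97, -1.93], [-0.86, 0.51, 1.94, 0.87, 0.82, -2.01]]
-1 -0.2 [[-0.86, 0.22, 2.26, 1.27, 0.47, 0.8], [-0.77, 0.41, 2.21, 1.65, 0.41, 0.47]]
-1 0 [[-0.93, 0.29, 2.09, 0.92, 0.72, 1.08], [-0.83, 0.44, 2.08, 1.11, 0.59, 0.93]]
-1 0.2 [[-0.96, 0.39, 1.92, 0.76, 0.97, 1.21], [-0.86, 0.51, 1.94, 0.87, 0.82, 1.13]]
pre S 28.87 F [ 0.1  -0.11  0.22] M [-0.02  0.28 -0.03] w 0.0278 z 0.1863
```

View pics/M10b.png

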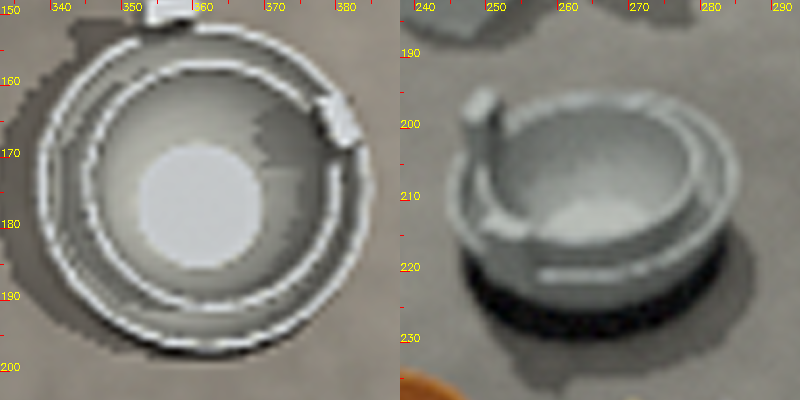

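View pics/top10.png

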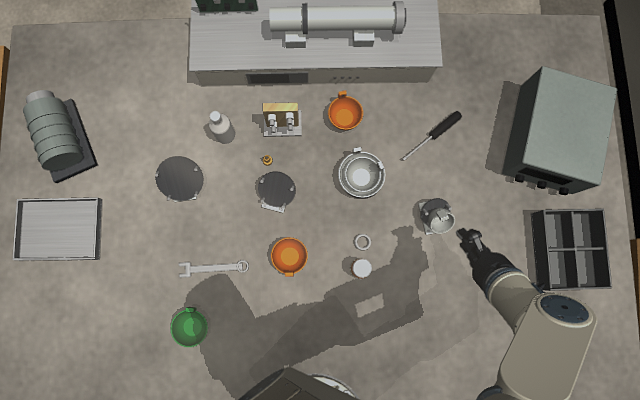

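```bash
python3 - <<'E'
from plan import *
from cam import *
T=load("top0");print(onplane(T,[[363,173.9]],.05),onplane(T,[[361,177]],.012))
tic=tool_in_cover('S',1,-.007,0)
for phi in(.7,1.0): print([None if (q:=kinematics.solve_ik(*cpose('S',tic,[.6237,-.1328,z],phi))) is None else np.round(q,2).tolist() for z in(.16,.012)])
bot.servo_line(*graspd('S',1,.012,0),velocity=.12); obs("near")
bot.servo_line(*graspd('S',1,-.004,0),velocity=.06); obs("at")
from zoom import *
for n in("top","scene"):
    cv2.imwrite(f"pics/{n}11.png",vision.read_camera(n)["frame"][:,:,::-1])
T=cv2.imread("pics/top11.png");S=cv2.imread("pics/scene11.png")
cv2.imwrite("pics/S11b.png",np.hstack([z(T,440,215,22),z(S,247,160,22)]))
E
```

```text
[[ 0.62248946 -0.13495858  0.05      ]] [[ 0.622653   -0.13418278  0.012     ]]
[[-0.17, 0.43, 1.58, -0.0, 1.13, -0.87], [-0.17, 0.6, 1.68, -0.0, 0.87, -0.87]]
[[-0.17, 0.41, 1.6, -0.0, 1.13, -1.17], [-0.17, 0.59, 1.7, -0.0, 0.86, -1.17]]
near 30.02 F [-0.63  0.16  0.61] M [-0.05  0.34 -0.01] w 0.0277 z 0.0982
at 30.43 F [ 0.06  0.64 -0.81] M [-0.08  0.26 -0.02] w 0.0278 z 0.0844
```

View pics/S11b.png

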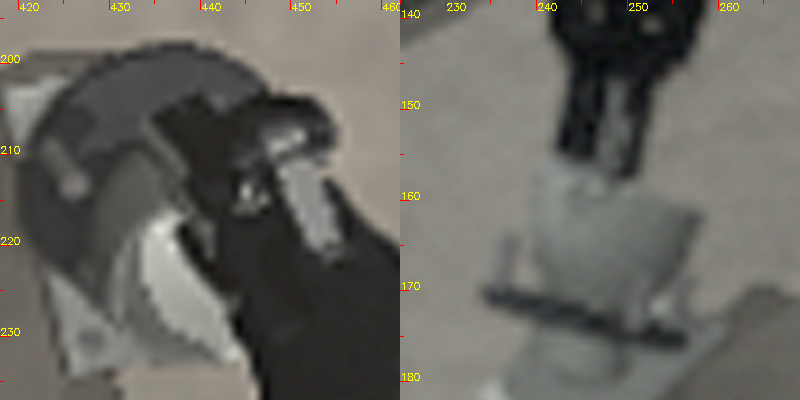

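```bash
python3 - <<'E'
from plan import *
hand.move_gripper(.004,35); obs("closed")
p,q=graspd('S',1,-.004,0); u=axes(CV['S']['psi'])[:,2]
bot.servo_line(p+u*.08,q,velocity=.1); obs("lift")
bot.servo_line(p+u*.08+[0,0,.08],q,velocity=.2)
tic=tool_in_cover('S',1,-.004,0); X=[.623,-.1338]
bot.reach(*cpose('S',tic,[*X,.14],1.0)); obs("above")
from cam import *
from zoom import *
Sc=load("scene0")
S=vision.read_camera("scene")["frame"][:,:,::-1].copy();cv2.imwrite("pics/scene12.png",S)
Tp=vision.read_camera("top")["frame"][:,:,::-1].copy();cv2.imwrite("pics/top12.png",Tp)
t=np.linspace(0,2*np.pi,90); C=(262,185);h=40
g=z(S,*C,h,600);k=600/80
for zz,r,col in((.186,.032,(0,0,255)),(.14,.014,(0,255,0)),(.044,.06,(255,0,0)),(.05,.046,(255,255,0))):
    P=np.c_[X[0]+r*np.cos(t),X[1]+r*np.sin(t),0*t+zz]
    for q in proj(Sc,P): cv2.circle(g,tuple(((q-C+h)*k).astype(int)),1,col,-1)
cv2.imwrite("pics/S12c.png",g)
E
```

```text
closed 30.82 F [-1.61 -0.38  1.68] M [-0.11  0.44  0.02] w 0.0089 z 0.0849
lift 31.77 F [-0.99 -0.62 -0.93] M [-0.04  0.3  -0.05] w 0.0089 z 0.1499
above 33.42 F [-0.47 -0.08 -0.08] M [ 0.02 -0.02 -0.03] w 0.0092 z 0.1788
```

View pics/S12c.png

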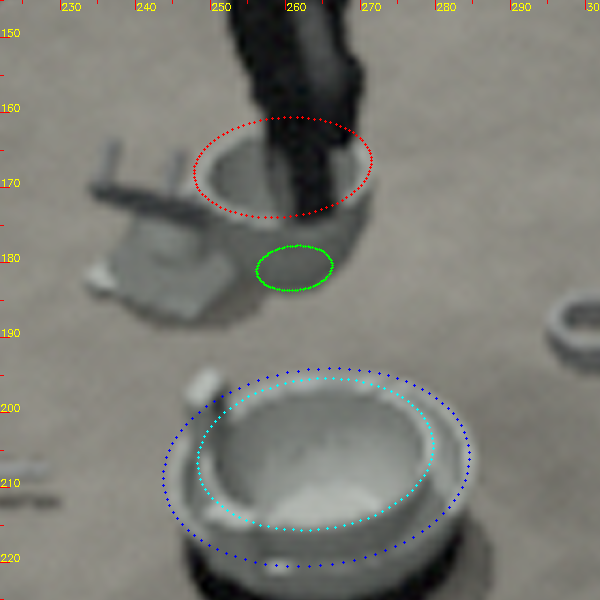

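```bash
python3 - <<'E'
from plan import *
tic=tool_in_cover('S',1,-.004,0); X=[.623,-.1338]
bot.servo_line(*cpose('S',tic,[*X,.012+.016],1.0),velocity=.12)
f0=get_obs()["wrist_force"]
for h in (.01,.007,.005,.004,.003,.002,.001,0,-.001,-.002,-.003):
    bot.servo_line(*cpose('S',tic,[*X,.012+h],1.0),velocity=.04)
    o=obs(h); df=o["wrist_force"]-f0
    if df[2]>5: break
E
```

```text
0.01 34.91 F [-1.12 -0.58 -0.66] M [ 0.01 -0.    0.  ] w 0.0088 z 0.062
0.007 35.16 F [ 0.03 -0.21 -0.44] M [ 0.08 -0.07  0.01] w 0.0094 z 0.0588
0.005 35.41 F [-0.39 -1.21 -1.2 ] M [-0.02  0.01 -0.03] w 0.009 z 0.0568
0.004 35.66 F [-0.    0.02 -1.07] M [-0.03 -0.02  0.01] w 0.009 z 0.0559
0.003 35.91 F [ 0.13  0.56 -1.76] M [ 0.03 -0.01 -0.03] w 0.0092 z 0.0549
0.002 36.16 F [-0.89 -0.26 -0.41] M [-0.01  0.02 -0.02] w 0.0091 z 0.0539
0.001 36.41 F [-0.54  0.18  5.25] M [ 0.05  0.27 -0.01] w 0.009 z 0.0536
```

```bash
python3 - <<'E'
from plan import *
from cam import *
from zoom import *
tic=tool_in_cover('S',1,-.004,0); X=[.623,-.1338]
hand.move_gripper(.028,35); obs("open")
p,q=cpose('S',tic,[*X,.013],1.0)
bot.servo_line(p+[0,0,.12],q,velocity=.15)
bot.reach(*graspd('S',1,.14,0)); obs("clear")
for n in("top","scene"):
    cv2.imwrite(f"pics/{n}13.png",vision.read_camera(n)["frame"][:,:,::-1])
T=cv2.imread("pics/top13.png");S=cv2.imread("pics/scene13.png")
cv2.imwrite("pics/S13b.png",np.hstack([z(T,361,176,28),z(S,266,208,28)]))
E
```

```text
open 36.73 F [-0.16  0.63  0.8 ] M [-0.06  0.    0.01] w 0.0281 z 0.0528
clear 38.88 F [0.08 0.03 0.47] M [-0.05  0.26  0.01] w 0.0281 z 0.2026
```

View pics/S13b.png

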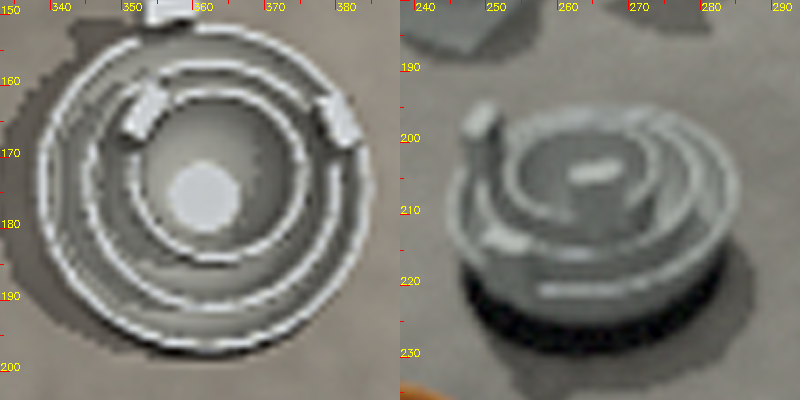

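View pics/top13.png

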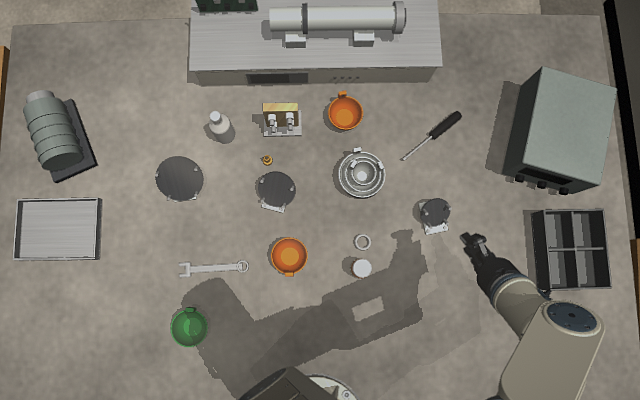

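```bash
python3 - <<'E'
from cam import *
T=load("top0")
for n,a,za,b,zb in(("L",(361.85,174.2),.044,(360.3,176.7),.008),("M",(363,173.9),.05,(361,177),.012),("S",(363.5,172.5),.058,(361.6,175.6),.016)):
    A=onplane(T,[a],za)[0];B=onplane(T,[b],zb)[0];print(n,A[:2].round(4),B[:2].round(4),"tilt",(np.linalg.norm(A-B*[1,1,0]-[0,0,A[2]])/(za-zb)).round(3))
from workcell import hand_in
print(hand_in())
E
```

```text
L [ 0.6231 -0.1328] [ 0.6243 -0.1329] tilt 0.035
M [ 0.6225 -0.135 ] [ 0.6227 -0.1342] tilt 0.021
S [ 0.6243 -0.1353] [ 0.6255 -0.1354] tilt 0.028
the job is handed in; nothing more can be done
None
```

The three covers are nested in the black dish, open side up: large first, then middle, then small. I handed the job in after about 39 s of robot time. `hand_in()` reports no verdict, so the result below rests on my own camera checks.

**Final checks:**
- **Centring:** in the top view, each cover's centre is within about 3 mm of the one below it. The large cover is about 2 mm from the dish centre.
- **Level:** comparing rim and floor centres in the top view gives a tilt of 0.04 rad or less for each cover, against a limit of 0.12.
- **Seating:** each cover met its floor 1–2 mm above the nominal height, at about 5–10 N. I did not measure the seated heights separately.
- **Surroundings:** the gripper was clear of everything at hand-in. The bystanders look unmoved in the pictures; I did not measure their positions.

**What disagreed or failed:**
- **Fingertip position:** the first grasp of the large cover closed on nothing. The cameras showed the fingertips about 20–25 mm short of the stated 17 mm ahead of the TCP, so I reached 21–25 mm deeper on all three grasps. The gripper then read 9 mm on the 10 mm tongues.
- **Camera views:** the scene camera places the dish about 8 mm from where the top camera does (some 6 mm in each of x and y). I relied mainly on the top view.
- **Middle cover grasp:** the arm could not reach the exact 35° pose. I turned the tool 0.2 rad about the jaw axis and allowed for it when placing.

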